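# Move the flavouring row from the used rack to the clean rack

## Task

The rack with the round cups has to go to the wash. Move its four containers (brown bottle, squeeze bottle, glass jar and steel shaker) into the clean rack with the square compartments, keeping the same order from left to right as they stood in, one upright on the floor of each compartment. Set each one down rather than dropping it, and do not tip any over.

Things in the scene. Friction and masses are not known exactly. Their poses are not given: they have to be found in the camera images.
- bottle_mid (a point): Slender brown glass bottle with paper label and black screw cap, 175 mm tall: body 50 mm diameter up to 102 mm, shoulder, neck 24 mm diameter, cap 28 mm diameter from 153 to 175 mm above its foot. Take it by the cap. This point is its centre, half-way up (87.5 mm above its foot); z along the bottle, up. Round: its yaw means nothing. About 0.3 kg.
- squeeze_mid (a point): White plastic squeeze bottle with a cone nozzle, 148 mm tall: straight body 52 mm diameter up to 103 mm, collar 47 mm diameter to 116 mm, pointed nozzle above. Stiff, does not give when gripped round the body, best just under its shoulder, 90 to 95 mm above its foot. This point is its centre, half-way up (74 mm above its foot); z up. Round. About 0.35 kg.
- jar_mid (a point): Clear glass jar of tan seeds with a flat metal screw lid, 108 mm tall: body 54 mm diameter, lid 56 mm diameter from 86 to 108 mm above its foot (the lid is fixed on: take the jar by it). This point is its centre, half-way up (54 mm above its foot); z up. Round. About 0.4 kg.
- shaker_mid (a point): Steel shaker (dredger) with a low domed top pierced with holes, 97 mm tall: straight body 54 mm diameter up to 85 mm, then the dome. Grip it round the body, 65 to 75 mm above its foot. This point is its centre, half-way up (48.5 mm above its foot); z up. Round. About 0.3 kg.
- cup_bottle: Plain round metal cup, 35 mm high and 62 mm outside diameter, standing in the used rack; the brown bottle starts in it with about 4 mm of play all round. It never moves, so it keeps showing which place of the row the brown bottle had. Origin at the centre of its underside; z up. Its inner floor is 3 mm above its origin.
- cup_squeeze: Plain round metal cup, 35 mm high and 64 mm outside diameter, standing in the used rack; the squeeze bottle starts in it with about 4 mm of play all round. It never moves, so it keeps showing which place of the row the squeeze bottle had. Origin at the centre of its underside; z up. Its inner floor is 3 mm above its origin.
- cup_jar: Plain round metal cup, 35 mm high and 68 mm outside diameter, standing in the used rack; the jar starts in it with about 4 mm of play all round. It never moves, so it keeps showing which place of the row the jar had. Origin at the centre of its underside; z up. Its inner floor is 3 mm above its origin.
- cup_shaker: Plain round metal cup, 35 mm high and 66 mm outside diameter, standing in the used rack; the shaker starts in it with about 4 mm of play all round. It never moves, so it keeps showing which place of the row the shaker had. Origin at the centre of its underside; z up. Its inner floor is 3 mm above its origin.
- used_rack: Used rack, fixed: low steel tray 98 by 350 mm, end handle loops 39 mm high; the four round cups stand in it in a row, in any order, at y = +126, +42, -42, -126 mm, undersides 10 mm above the table (containers' feet 13 mm above the table). Origin at the centre of its underside, on the table; y along the row, +y to the left seen from the robot, x away from the robot.
- clean_rack: Clean rack, fixed, empty: steel tray 86 by 339 mm with four square compartments in a row, 80 by 81 mm inside, centres at x = 0, y = +126, +42, -42, -126 mm, floor 10 mm above the table; walls 3 mm thick, tops 45 mm high, end handle loops 61 mm. Origin: centre of its underside, on the table; y along the row, +y to the left seen from the robot, x away from it. Stands left or right of the used rack.
There are look-alikes about, which are no part of the job. Leave any pink look-alike of the part that bears shaker_mid alone. What is shaped like the part that bears jar_mid but green is not meant.

How it is judged (in metres and radians):
At the end, for the whole second after the job is handed in: Each container stands at rest, upright (within 7 degrees), on the floor of the clean rack (height within 8 mm), within 18 mm of the centre, along and across, of the compartment that has the same number from the left as its cup has in the used rack (x of bottle_mid in the frame of clean_rack between -0.018 and 0.018 m and z of bottle_mid in the frame of clean_rack between 0.0895 and 0.1055 m and angle between each of bottle_mid, squeeze_mid, jar_mid, shaker_mid's own z axis and vertical below 0.12 rad and linear speed of each of bottle, squeeze, jar, shaker below 0.02 m/s and ((y of cup_bottle in the frame of used_rack between 0.106 and 0.146 m and y of bottle_mid in the frame of clean_rack between 0.108 and 0.144 m) or (y of cup_bottle in the frame of used_rack between 0.022 and 0.062 m and y of bottle_mid in the frame of clean_rack between 0.024 and 0.06 m) or (y of cup_bottle in the frame of used_rack between -0.062 and -0.022 m and y of bottle_mid in the frame of clean_rack between -0.06 and -0.024 m) or (y of cup_bottle in the frame of used_rack between -0.146 and -0.106 m and y of bottle_mid in the frame of clean_rack between -0.144 and -0.108 m)) and x of squeeze_mid in the frame of clean_rack between -0.018 and 0.018 m and z of squeeze_mid in the frame of clean_rack between 0.076 and 0.092 m and ((y of cup_squeeze in the frame of used_rack between 0.106 and 0.146 m and y of squeeze_mid in the frame of clean_rack between 0.108 and 0.144 m) or (y of cup_squeeze in the frame of used_rack between 0.022 and 0.062 m and y of squeeze_mid in the frame of clean_rack between 0.024 and 0.06 m) or (y of cup_squeeze in the frame of used_rack between -0.062 and -0.022 m and y of squeeze_mid in the frame of clean_rack between -0.06 and -0.024 m) or (y of cup_squeeze in the frame of used_rack between -0.146 and -0.106 m and y of squeeze_mid in the frame of clean_rack between -0.144 and -0.108 m)) and x of jar_mid in the frame of clean_rack between -0.018 and 0.018 m and z of jar_mid in the frame of clean_rack between 0.056 and 0.072 m and ((y of cup_jar in the frame of used_rack between 0.106 and 0.146 m and y of jar_mid in the frame of clean_rack between 0.108 and 0.144 m) or (y of cup_jar in the frame of used_rack between 0.022 and 0.062 m and y of jar_mid in the frame of clean_rack between 0.024 and 0.06 m) or (y of cup_jar in the frame of used_rack between -0.062 and -0.022 m and y of jar_mid in the frame of clean_rack between -0.06 and -0.024 m) or (y of cup_jar in the frame of used_rack between -0.146 and -0.106 m and y of jar_mid in the frame of clean_rack between -0.144 and -0.108 m)) and x of shaker_mid in the frame of clean_rack between -0.018 and 0.018 m and z of shaker_mid in the frame of clean_rack between 0.0505 and 0.0665 m and ((y of cup_shaker in the frame of used_rack between 0.106 and 0.146 m and y of shaker_mid in the frame of clean_rack between 0.108 and 0.144 m) or (y of cup_shaker in the frame of used_rack between 0.022 and 0.062 m and y of shaker_mid in the frame of clean_rack between 0.024 and 0.06 m) or (y of cup_shaker in the frame of used_rack between -0.062 and -0.022 m and y of shaker_mid in the frame of clean_rack between -0.06 and -0.024 m) or (y of cup_shaker in the frame of used_rack between -0.146 and -0.106 m and y of shaker_mid in the frame of clean_rack between -0.144 and -0.108 m))); the robot touches nothing.
It fails at once if a container is dropped from a height, thrown or knocked flying (it moves faster than 0.7 m/s while the fingers do not hold it) ((linear speed of bottle above 0.7 m/s and contact force between bottle and the fingers below 0.05 N) or (linear speed of squeeze above 0.7 m/s and contact force between squeeze and the fingers below 0.05 N) or (linear speed of jar above 0.7 m/s and contact force between jar and the fingers below 0.05 N) or (linear speed of shaker above 0.7 m/s and contact force between shaker and the fingers below 0.05 N)).
It fails at once if a container is tipped over (leans more than 40 degrees) (angle between any of bottle_mid, squeeze_mid, jar_mid, shaker_mid's own z axis and vertical above 0.7 rad).
It also fails if it takes over 115 s, if anything falls off the work surface, if the arm or the gripper's body presses on something with over 40 N, if the wrist force passes 120 N, or if a joint passes its speed limit or range.

## Robot

A 7-joint arm with a two-finger parallel gripper is mounted at the origin on the work surface. World frame = base frame: x ahead of the robot, y to its left, z up, the work surface at z = 0. Lengths are in mm, angles in rad, forces in N, time in s.
With the tool pointing down it reaches from about 425 to 925 mm from the base axis. Payload 6.8 kg.
Tool frame: the origin (TCP) lies midway between the tips of the shut fingers; the grasp point (between the pads) lies 19 mm behind it; z points along the fingers, y is the line along which they close (so a half turn about z gives the same grasp; the last joint's range is limited). The gripper opens to 88 mm and grips with 3 to 60 N. Pads are 20 mm wide; open, the fingers measure 115 mm over their backs; the gripper's body (75 mm by 178 mm) begins 61 mm behind the grasp point.
Start: joints at [1.134, 0.477, 0.022, 1.555, -0.011, 1.109, -0.083], TCP at [217.972, -638.855, 222.664] pointing down, gripper open.
Joint ranges: [-2.96, 2.96], [-0.34, 2.1], [-1.41, 1.46], [0.24, 2.44], [-1.37, 4.51], [0.17, 1.92], [-2.96, 2.96]. Speed limits (rad/s): [2.39, 2.39, 3.14, 3.14, 3.14, 3.14, 3.14].

## Interface

Orientations are given as a unit quaternion [w, x, y, z].
In Python, from rig import env, eyes, order gives the robot as it stands. The module is installed in compiled form; this text tells all that it offers.
- The arm moves only by the shell command python3 -m creep 'ROWS' [OPENING]. ROWS is JSON, a list of rows, each an object of numbers: "tx", "ty", "tz": the shift along the tool's x, y, z in cm; "roll": the turn about the tool's z in rad. In form: [{"tx": .., "ty": .., "tz": .., "roll": ..}, ...]. A call has 1 to 8 rows; each row shifts and turns the commanded pose from where the row before left it, along the tool's axes as they then stand; what a row does not reach is not made up. A row lasts 1/12 s, in which the tool goes at most 41.7 mm and 7.16 degrees, less where a joint would pass 70% of its speed; a pose out of reach is approached as far as the arm can. A call is refused whole if a number of a shift passes 4.17 or a number of a turn 0.125, either way. A call with a gripper value outside its range is refused whole. OPENING is the opening, from -1 (shut) to 1 (fully open), set as the call begins (- or left out, the last holds). The fingers move at their own pace and stop on an object; the grip force is fixed at half the most. Time passes only in rows, so rows that do not move let the fingers close. It gives the time, the measured TCP pose, the force, the opening and the grip force at its end, in the units of the state.
- env.state(): the state, without advancing time (a new reading comes with each control period).
- eyes.get_image(name): name is "scene" or "top" or "wrist"; returns the picture (384x512x3 uint8, red, green, blue); there is no depth.
- eyes.calibration(name): a dict with "camera_matrix" (3x3 intrinsics, pixels), "k1" (the pictures are not rectified: a ray, as slopes to the right and down, at radius r is drawn at 1 + k1 r^2 times it, then the intrinsics apply), "rvec" (rotation vector, rad) and "tvec" (3), from world to camera coordinates, as OpenCV has them. Camera axes: x right, y down, z forward; pixel columns grow to the right and rows downward; lengths in mm; the calibration is good to about 2 mm. A picture is of the moment at which its call begins: read the wrist's pose just before it. calibration takes no time and is no camera call; for the wrist camera it gives the pose at the moment of the call.
- order.finish_job(): hands the job in; it is judged then, once.
The state is a dict: "clock": time; "qpos": joint angles; "joint_velocities": joint speeds; "tau": joint torques, N m; "ee_pos": TCP position; "orientation": TCP orientation; "ft_force": force on the tool from outside, world axes, zero at the start; "ft_torque": the same for the moment, N m; "opening": finger opening in mm; "finger_force": force on a finger pad.
Only numpy, scipy, OpenCV 4.12 (cv2) and the standard library are available. Lean on these libraries where they do the work, as an engineer would, in place of code of your own. Each camera call takes 0.05 s, during which the arm holds its last target. There are 200 camera calls.

## Working session

There is one attempt and no reset: what is moved stays moved. The work goes in short steps, Python scripts to look and compute and a shell command to move; the robot and the scene stay as the last step left them, time stands still between calls to the robot, and variables do not carry over. Pictures are saved under pics/ and viewed, at most 14 in all, crops included, and the job is handed in when it is done.

```bash
mkdir -p pics; python3 - <<'E'
from rig import env,eyes
import cv2
s=env.state();print(s)
for n in("scene","top"):
    cv2.imwrite(f"pics/{n}0.png",eyes.get_image(n)[:,:,::-1]);print(n,eyes.calibration(n))
E
```

```text
{'clock': 0.0, 'qpos': array([ 1.13387592,  0.47780944,  0.0223509 ,  1.55645874, -0.01151976,
        1.1093144 , -0.08309527]), 'joint_velocities': array([-0.00239682, -0.0009084 , -0.00131823,  0.0017778 ,  0.00085677,
       -0.00145485,  0.00026801]), 'tau': array([ 8.70306321e-04, -5.82854176e+01,  1.53461471e+00, -2.72616398e+01,
       -5.44794265e-02,  1.68098876e-02,  1.60540649e-04]), 'ee_pos': array([ 217.75882796, -638.25684508,  221.6726127 ]), 'orientation': array([-9.05847587e-04,  9.86514016e-01,  1.63674155e-01, -2.14431179e-04]), 'ft_force': array([0.05693888, 0.04120702, 0.57059621]), 'ft_torque': array([-0.02730938, -0.02468123, -0.02469162]), 'finger_force': 0.0, 'opening': 87.75419491217403}
scene {'camera_matrix': array([[398.79337967,   0.        , 260.89576991],
       [  0.        , 398.79337967, 199.21454433],
       [  0.        ,   0.        ,   1.        ]]), 'k1': -0.10080563285918698, 'rvec': array([ 1.9013874 ,  1.74490229, -0.61347911]), 'tvec': array([-113.13375682, -321.37008442, 1333.35831123])}
top {'camera_matrix': array([[413.83770127,   0.        , 254.68966653],
       [  0.        , 413.83770127, 187.91949934],
       [  0.        ,   0.        ,   1.        ]]), 'k1': 0.043505969210639685, 'rvec': array([ 2.17828352, -2.11984025,  0.15654936]), 'tvec': array([  33.10215977,  508.76955113, 1350.95238623])}
```

View pics/scene0.png

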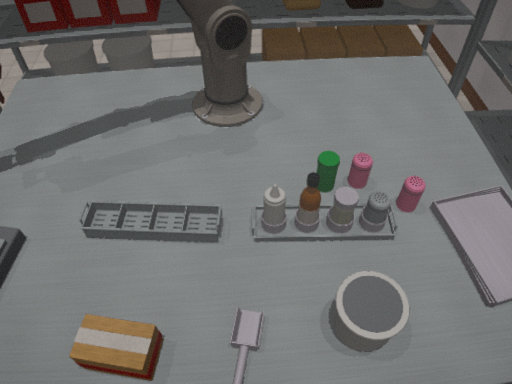

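View pics/top0.png

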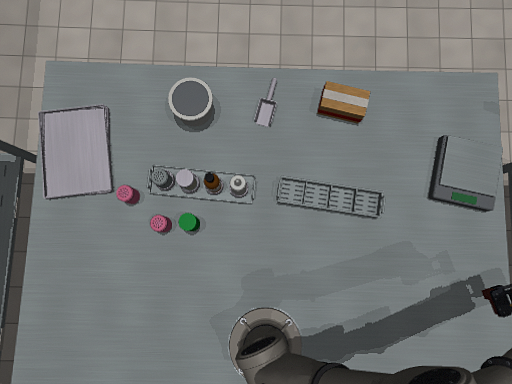

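The top view has +y to the left. The used rack is at about (149–255, 166–203), and its order from the left is shaker (162,178), jar (186,181), brown bottle (212,182), squeeze bottle (239,184). The clean rack is at (276–383, 177–217), to the right of it. The pink shakers and the green jar sit in front of the used rack, towards the robot.

```bash
cat > h.py <<'E'
import numpy as np, cv2
from rig import env,eyes
def ray(cal,px):
    K,k=cal["camera_matrix"],cal["k1"]
    n=cv2.undistortPoints(np.array(px,float).reshape(-1,1,2),K,np.array([k,0,0,0,0.]))[:,0]
    R=cv2.Rodrigues(np.array(cal["rvec"],float))[0];t=np.array(cal["tvec"],float)
    return -R.T@t,(R.T@np.c_[n,np.ones(len(n))].T).T
def plane(cal,px,z):
    c,d=ray(cal,px);z=np.broadcast_to(np.asarray(z,float),len(d))
    return c+d*((z-c[2])/d[:,2])[:,None]
def shot(name,n):
    cal=eyes.calibration(name);im=eyes.get_image(name)
    cv2.imwrite(f"pics/{n}.png",im[:,:,::-1]);np.save(f"pics/{n}.npy",cal,allow_pickle=True);return im,cal
def show():
    s=env.state();w,x,y,z=s["orientation"];tx=np.degrees(np.arctan2(2*(x*y+w*z),1-2*(y*y+z*z)))
    print("t%.2f"%s["clock"],"ee",s["ee_pos"].round(1),"toolx deg %.2f"%tx,"F",s["ft_force"].round(1),"open %.1f ff %.1f"%(s["opening"],s["finger_force"]),"q",s["qpos"].round(2))
    return s["ee_pos"],np.radians(tx)
E
python3 - <<'E'
from h import *
cal=eyes.calibration("top")
print(plane(cal,[(279,177),(276,203),(383,193),(382,217),(151,166),(149,193),(255,176),(254,203)],30).round())
print(plane(cal,[(162,178),(186,181),(212,182),(239,184)],[110,121,188,155]).round())
im=cv2.imread("pics/top0.png")[150:240,135:400]
cv2.imwrite("pics/topc.png",cv2.resize(im,None,fx=3,fy=3,interpolation=cv2.INTER_CUBIC))
show()
E
python3 -m creep '[{"tx":0}]'
```

```text
[[ 548.  -34.   30.]
 [ 460.  -26.   30.]
 [ 503. -384.   30.]
 [ 423. -379.   30.]
 [ 574.  399.   30.]
 [ 482.  400.   30.]
 [ 549.   47.   30.]
 [ 457.   48.   30.]]
[[521. 342. 110.]
 [512. 264. 121.]
 [500. 175. 188.]
 [501.  95. 155.]]
t0.10 ee [ 217.8 -638.4  221.8] toolx deg 18.84 F [-0.5 -0.2  0.7] open 87.7 ff 0.0 q [ 1.13  0.48  0.02  1.56 -0.01  1.11 -0.08]validation failed for argument at $[0]...
```

View pics/topc.png

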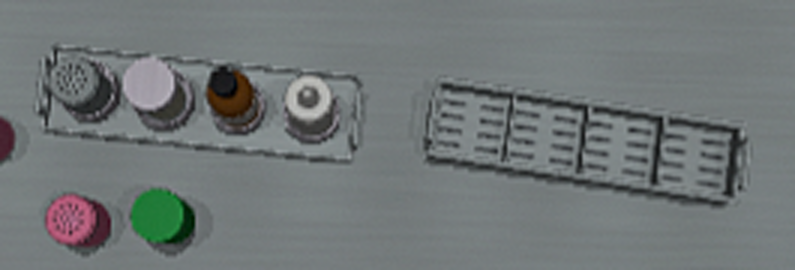

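```bash
python3 -m creep '[{"tx":0,"ty":0,"tz":-1,"roll":-0.124},{"tx":0,"ty":0,"tz":-1,"roll":-0.124},{"tx":0,"ty":0,"tz":-1,"roll":-0.124},{"tx":0,"ty":0,"tz":-1,"roll":-0.124},{"tx":0,"ty":0,"tz":-1,"roll":-0.124},{"tx":0,"ty":0,"tz":-1,"roll":-0.124},{"tx":0,"ty":0,"tz":-1,"roll":-0.124},{"tx":0,"ty":0,"tz":-1,"roll":-0.124}]' 
python3 -m creep '[{"tx":0,"ty":0,"tz":-1,"roll":-0.124},{"tx":3.2,"ty":1.4,"tz":0,"roll":0},{"tx":3.2,"ty":1.4,"tz":0,"roll":0},{"tx":3.2,"ty":1.4,"tz":0,"roll":0},{"tx":3.2,"ty":1.4,"tz":0,"roll":0},{"tx":3.2,"ty":1.4,"tz":0,"roll":0},{"tx":3.2,"ty":1.4,"tz":0,"roll":0},{"tx":3.2,"ty":1.4,"tz":0,"roll":0}]' 
python3 -m creep '[{"tx":3.2,"ty":1.4,"tz":0,"roll":0},{"tx":3.2,"ty":1.4,"tz":0,"roll":0},{"tx":3.2,"ty":1.4,"tz":0,"roll":0},{"tx":3.2,"ty":1.4,"tz":0,"roll":0},{"tx":3.2,"ty":1.4,"tz":0,"roll":0},{"tx":3.2,"ty":1.4,"tz":0,"roll":0},{"tx":3.2,"ty":1.4,"tz":0,"roll":0},{"tx":0,"ty":0,"tz":0,"roll":0}]'
python3 -c "
from h import *
show();shot('wrist','w1');show()"
```

```text
clock: 0.77
ee_pos: [217.8, -638.5, 302.6]
orientation: [-0.001, 0.788, 0.616, 0.0]
ft_force: [0.4, -0.5, -0.3]
opening: 87.8
finger_force: 0.0
clock: 1.43
ee_pos: [343.7, -427.2, 312.4]
orientation: [-0.0, 0.75, 0.661, -0.0]
ft_force: [1.4, -0.0, 0.1]
opening: 87.5
finger_force: 0.0
clock: 2.1
ee_pos: [472.0, -211.5, 312.8]
orientation: [-0.0, 0.747, 0.665, 0.002]
ft_force: [-0.6, 0.5, -0.3]
opening: 87.5
finger_force: 0.0
t2.10 ee [ 472.  -211.5  312.8] toolx deg 83.37 F [-0.6  0.5 -0.3] open 87.5 ff 0.0 q [ 0.74  0.17 -0.5   1.79  0.09  1.2   0.1 ]
t2.15 ee [ 470.3 -215.   312.6] toolx deg 83.20 F [-0.3 -1.   0.4] open 88.0 ff 0.0 q [ 0.74  0.17 -0.49  1.79  0.09  1.2   0.11]
```

View pics/w1.png

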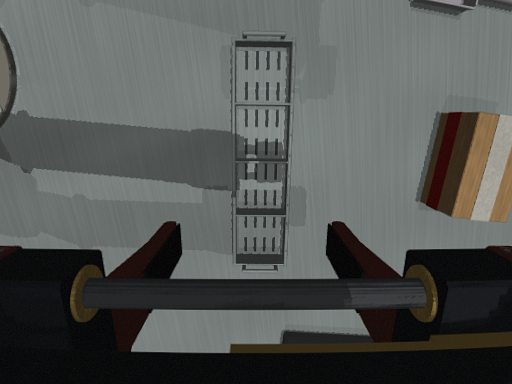

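The wrist picture shows the whole clean rack, with rim corners near (235,40), (292,41), (284,263) and (236,263). The arm was still settling for that shot, so I'll repeat it at rest and take a finer crop.

```bash
python3 -c "
from h import *
show();im,cal=shot('wrist','w2')
g=im[25:280,220:305,::-1]
cv2.imwrite('pics/w2c.png',cv2.resize(cv2.rotate(g,cv2.ROTATE_90_CLOCKWISE),None,fx=3,fy=3,interpolation=cv2.INTER_CUBIC))
print(plane(cal,[(235,40),(292,41),(284,263),(236,263)],45).round(1))"
```

```text
t2.15 ee [ 470.3 -215.   312.6] toolx deg 83.20 F [-0.3 -1.   0.4] open 88.0 ff 0.0 q [ 0.74  0.17 -0.49  1.79  0.09  1.2   0.11]
[[ 465.2  -37.4   45. ]
 [ 542.3  -47.8   45. ]
 [ 500.6 -377.9   45. ]
 [ 422.3 -368.6   45. ]]
```

View pics/w2c.png

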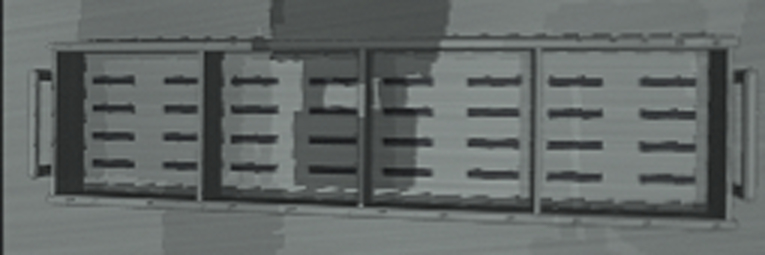

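```bash
python3 -c "
from h import *
cal=np.load('pics/w2.npy',allow_pickle=True).item()
P=[(50,44),(52,200),(730,42),(728,220),(201,47),(365,45),(538,45),(201,200),(362,208),(538,215)]
p=plane(cal,[(220+y/3,279-x/3) for x,y in P],45);print(p.round(1))
c=p[:4].mean(0);d=(p[2]+p[3]-p[0]-p[1])/2;w=(p[1]+p[3]-p[0]-p[2])/2
print(c,np.linalg.norm(d),np.linalg.norm(w),np.degrees(np.arctan2(-d[0],d[1])),np.degrees(np.arctan2(w[1],w[0])))"
```

```text
[[ 420.3 -367.2   45. ]
 [ 505.1 -376.    45. ]
 [ 464.5  -31.8   45. ]
 [ 544.6  -42.1   45. ]
 [ 433.6 -281.3   45. ]
 [ 443.9 -196.7   45. ]
 [ 454.8 -115.3   45. ]
 [ 512.6 -290.7   45. ]
 [ 524.  -207.6   45. ]
 [ 534.8 -124.7   45. ]]
[ 483.63069242 -204.27449769   45.        ] 337.2531761853421 83.02980821222579 -7.132893551603807 -6.604987214477771
```

```bash
python3 -m creep '[{"tx":2,"ty":0.2,"tz":-1,"roll":0},{"tx":3.6,"ty":0.4,"tz":-1,"roll":0},{"tx":3.6,"ty":0.4,"tz":-1,"roll":0},{"tx":3.6,"ty":0.4,"tz":-1,"roll":0},{"tx":3.6,"ty":0.4,"tz":-1,"roll":0},{"tx":3.6,"ty":0.4,"tz":0,"roll":0},{"tx":3.6,"ty":0.4,"tz":0,"roll":0},{"tx":3.6,"ty":0.4,"tz":0,"roll":0}]'
python3 -m creep '[{"tx":3.6,"ty":0.4,"tz":0,"roll":0},{"tx":2,"ty":0.4,"tz":0,"roll":-0.05},{"tx":0,"ty":0,"tz":0,"roll":0},{"tx":0,"ty":0,"tz":0,"roll":0},{"tx":0,"ty":0,"tz":0,"roll":0}]'
python3 -c "
from h import *
show();shot('wrist','w3');show()"
```

```text
clock: 2.87
ee_pos: [532.9, 46.4, 362.7]
orientation: [0.0, 0.751, 0.66, -0.0]
ft_force: [0.6, 0.6, 0.3]
opening: 87.7
finger_force: 0.0
clock: 3.28
ee_pos: [547.8, 99.1, 362.1]
orientation: [0.0, 0.735, 0.678, -0.001]
ft_force: [-0.7, -1.5, -1.0]
opening: 87.9
finger_force: 0.0
t3.28 ee [547.8  99.1 362.1] toolx deg 85.44 F [-0.7 -1.5 -1. ] open 87.9 ff 0.0 q [ 0.29  0.25 -0.71  1.61  0.17  1.34 -0.52]
t3.33 ee [547.8  98.9 362.3] toolx deg 85.41 F [ 0.2 -0.2  0.2] open 87.7 ff 0.0 q [ 0.29  0.25 -0.71  1.61  0.17  1.34 -0.52]
```

View pics/w3.png

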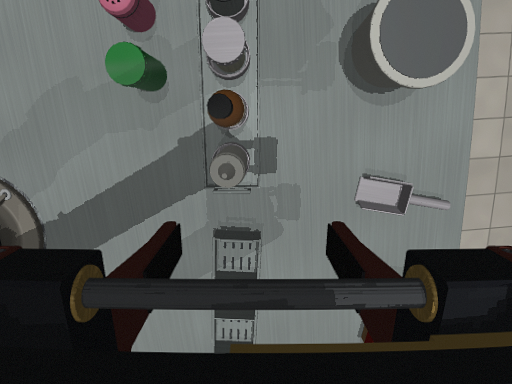

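Bottle cap centre (220,106), squeeze nozzle tip (228,176), jar lid (224,40), all in the wrist view. The green jar at (126,63) is well clear.

```bash
cat > c.py <<'E'
import numpy as np
c=np.array([483.6,-204.0]);y=np.radians(-7.1)
for v in (126,42,-42,-126): print("comp",v,(c+v*np.array([-np.sin(y),np.cos(y)])).round(1))
E
python3 -c "
import c
from h import *
cal=np.load('pics/w3.npy',allow_pickle=True).item()
print(plane(cal,[(228,174),(220,106),(224,40),(207,186),(258,186)],[161,188,121,20,20]).round(1))
e,a=show()
"
```

```text
comp 126 [499.2 -79. ]
comp 42 [ 488.8 -162.3]
comp -42 [ 478.4 -245.7]
comp -126 [ 468. -329.]
[[514.5 103.5 161. ]
 [516.2 186.  188. ]
 [522.4 270.2 121. ]
 [459.8  59.4  20. ]
 [550.8  52.2  20. ]]
t3.33 ee [547.8  98.9 362.3] toolx deg 85.41 F [ 0.2 -0.2  0.2] open 87.7 ff 0.0 q [ 0.29  0.25 -0.71  1.61  0.17  1.34 -0.52]
```

```bash
python3 -m creep '[{"tx":0,"ty":-1.75,"tz":2,"roll":0},{"tx":0.2,"ty":-1.75,"tz":3,"roll":0},{"tx":0,"ty":0,"tz":4,"roll":0},{"tx":0,"ty":0,"tz":3,"roll":0},{"tx":0,"ty":0,"tz":2,"roll":0},{"tx":0,"ty":0,"tz":0,"roll":0},{"tx":0,"ty":0,"tz":0,"roll":0}]'
python3 -c "
from h import *
show();shot('wrist','w4');show()"
```

```text
clock: 3.92
ee_pos: [512.7, 104.5, 222.4]
orientation: [-0.0, 0.734, 0.679, -0.001]
ft_force: [0.2, -0.5, 0.7]
opening: 87.7
finger_force: 0.0
t3.92 ee [512.7 104.5 222.4] toolx deg 85.50 F [ 0.2 -0.5  0.7] open 87.7 ff 0.0 q [ 0.27  0.31 -0.71  1.88  0.23  1.04 -0.61]
t3.97 ee [513.6 105.3 223.7] toolx deg 85.53 F [ 0.5 -0.4 -0.5] open 88.0 ff 0.0 q [ 0.27  0.31 -0.71  1.88  0.23  1.04 -0.61]
```

View pics/w4.png

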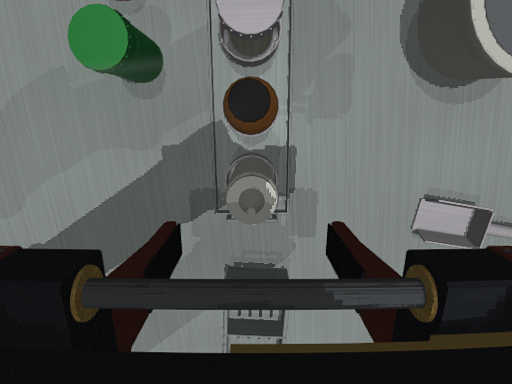

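Squeeze nozzle at (252,199) and bottle cap centre at (249,100). Both sit almost exactly between the fingers in tool y.

```bash
python3 -c "
from h import *
cal=np.load('pics/w4.npy',allow_pickle=True).item()
print(plane(cal,[(252,200),(251,199),(249,100)],[161,125,188]).round(1))
"
```

```text
[[511.3 111.5 161. ]
 [509.3 102.4 125. ]
 [515.5 186.6 188. ]]
```

```bash
python3 -m creep '[{"tx":0.05,"ty":-0.3,"tz":2,"roll":0},{"tx":0,"ty":0,"tz":3,"roll":0},{"tx":0,"ty":0,"tz":3,"roll":0},{"tx":0,"ty":0,"tz":3,"roll":0},{"tx":0,"ty":0,"tz":2,"roll":0},{"tx":0,"ty":0,"tz":0.7,"roll":0},{"tx":0,"ty":0,"tz":0,"roll":0}]' 1
python3 -m creep '[{"tx":0,"ty":0,"tz":0,"roll":0},{"tx":0,"ty":0,"tz":0,"roll":0},{"tx":0,"ty":0,"tz":0,"roll":0},{"tx":0,"ty":0,"tz":0,"roll":0},{"tx":0,"ty":0,"tz":0,"roll":0},{"tx":0,"ty":0,"tz":0,"roll":0},{"tx":0,"ty":0,"tz":0,"roll":0},{"tx":0,"ty":0,"tz":0,"roll":0}]' -1
python3 -m creep '[{"tx":0,"ty":0,"tz":-0.5,"roll":0},{"tx":0,"ty":0,"tz":-1,"roll":0},{"tx":0,"ty":0,"tz":-1,"roll":0},{"tx":0,"ty":0,"tz":0,"roll":0}]'
python3 -c "
from h import *
show()"
```

```text
clock: 4.55
ee_pos: [510.4, 106.6, 85.7]
orientation: [-0.0, 0.734, 0.679, -0.0]
ft_force: [-0.2, -0.3, 0.4]
opening: 87.9
finger_force: 0.0
clock: 5.22
ee_pos: [510.4, 107.0, 86.1]
orientation: [0.0, 0.733, 0.68, 0.0]
ft_force: [-1.0, -0.8, 4.4]
opening: 51.5
finger_force: 30.0
clock: 5.55
ee_pos: [511.0, 107.5, 112.7]
orientation: [0.001, 0.733, 0.68, 0.001]
ft_force: [0.2, 0.4, -2.1]
opening: 51.5
finger_force: 30.0
t5.55 ee [511.  107.5 112.7] toolx deg 85.65 F [ 0.2  0.4 -2.1] open 51.5 ff 30.0 q [ 0.2   0.44 -0.65  1.99  0.36  0.82 -0.73]
```

```bash
python3 -m creep '[{"tx":-1,"ty":0,"tz":-2.5,"roll":0},{"tx":-2,"ty":0,"tz":-2.7,"roll":0},{"tx":-3,"ty":0,"tz":-2.5,"roll":0},{"tx":-3.4,"ty":-0.1,"tz":0,"roll":0},{"tx":-3.4,"ty":-0.1,"tz":0,"roll":0},{"tx":-3.4,"ty":-0.1,"tz":0,"roll":0},{"tx":-3.4,"ty":-0.1,"tz":0,"roll":0},{"tx":-3.4,"ty":-0.1,"tz":0,"roll":0}]'
python3 -m creep '[{"tx":-3.4,"ty":-0.1,"tz":0,"roll":0},{"tx":-3.4,"ty":-0.1,"tz":0,"roll":0},{"tx":-3.4,"ty":-0.1,"tz":0,"roll":0},{"tx":-3.4,"ty":-0.1,"tz":0,"roll":0},{"tx":-3,"ty":0,"tz":0,"roll":0},{"tx":-2,"ty":0,"tz":0,"roll":0},{"tx":-1.2,"ty":0,"tz":0,"roll":0},{"tx":-1.05,"ty":0,"tz":0,"roll":0}]'
python3 -m creep '[{"tx":0,"ty":0,"tz":0,"roll":0},{"tx":0,"ty":0,"tz":0,"roll":0}]'
python3 -c "
from h import *
show()"
```

```text
clock: 6.22
ee_pos: [486.9, -123.6, 188.0]
orientation: [0.0, 0.733, 0.68, -0.0]
ft_force: [1.3, 0.2, -3.0]
opening: 51.4
finger_force: 30.0
clock: 6.88
ee_pos: [467.2, -330.4, 187.5]
orientation: [-0.0, 0.734, 0.679, 0.0]
ft_force: [-0.8, 0.1, -3.0]
opening: 51.5
finger_force: 30.0
clock: 7.05
ee_pos: [467.9, -328.5, 187.6]
orientation: [-0.0, 0.733, 0.68, 0.0]
ft_force: [-0.2, 0.6, -2.1]
opening: 51.3
finger_force: 30.0
t7.05 ee [ 467.9 -328.5  187.6] toolx deg 85.69 F [-0.2  0.6 -2.1] open 51.3 ff 30.0 q [ 0.92  0.39 -0.52  1.81  0.23  0.99  0.22]
```

```bash
python3 -m creep '[{"tx":0,"ty":0,"tz":2,"roll":0},{"tx":0,"ty":0,"tz":3,"roll":0},{"tx":0,"ty":0,"tz":2.5,"roll":0},{"tx":0,"ty":0,"tz":1.5,"roll":0},{"tx":0,"ty":0,"tz":0.6,"roll":0},{"tx":0,"ty":0,"tz":0.4,"roll":0},{"tx":0,"ty":0,"tz":0.2,"roll":0},{"tx":0,"ty":0,"tz":0.1,"roll":0}]'
python3 -m creep '[{"tx":0,"ty":0,"tz":0.1,"roll":0},{"tx":0,"ty":0,"tz":0,"roll":0},{"tx":0,"ty":0,"tz":0,"roll":0}]'
```

```text
clock: 7.72
ee_pos: [468.6, -329.3, 85.5]
orientation: [0.001, 0.733, 0.68, 0.0]
ft_force: [-0.0, 0.4, -3.0]
opening: 51.3
finger_force: 30.0
clock: 7.97
ee_pos: [468.0, -329.9, 84.4]
orientation: [0.001, 0.734, 0.68, 0.0]
ft_force: [0.3, -0.5, -2.7]
opening: 51.1
finger_force: 30.0
```

```bash
python3 -m creep '[{"tx":0,"ty":0,"tz":0.1,"roll":0},{"tx":0,"ty":0,"tz":0.05,"roll":0},{"tx":0,"ty":0,"tz":0,"roll":0}]'
python3 -m creep '[{"tx":0,"ty":0,"tz":0.05,"roll":0},{"tx":0,"ty":0,"tz":0,"roll":0},{"tx":0,"ty":0,"tz":0,"roll":0}]'
```

```text
clock: 8.22
ee_pos: [468.1, -330.0, 83.2]
orientation: [0.001, 0.734, 0.68, -0.0]
ft_force: [-1.4, 0.8, 5.1]
opening: 51.5
finger_force: 30.0
clock: 8.47
ee_pos: [468.1, -330.0, 83.1]
orientation: [0.001, 0.734, 0.68, -0.0]
ft_force: [-1.9, 2.1, 9.5]
opening: 51.7
finger_force: 30.0
```

```bash
python3 -m creep '[{"tx":0,"ty":0,"tz":0,"roll":0},{"tx":0,"ty":0,"tz":0,"roll":0},{"tx":0,"ty":0,"tz":0,"roll":0},{"tx":0,"ty":0,"tz":0,"roll":0},{"tx":0,"ty":0,"tz":0,"roll":0},{"tx":0,"ty":0,"tz":0,"roll":0}]' 1
python3 -m creep '[{"tx":0,"ty":0,"tz":-1,"roll":0},{"tx":0,"ty":0,"tz":-2,"roll":0},{"tx":0,"ty":0,"tz":-4,"roll":0},{"tx":0,"ty":0,"tz":-4,"roll":0},{"tx":0,"ty":0,"tz":-3,"roll":0},{"tx":1.5,"ty":0,"tz":0,"roll":0},{"tx":3,"ty":0,"tz":0,"roll":0},{"tx":3.6,"ty":0,"tz":0,"roll":0}]'
python3 -m creep '[{"tx":3.6,"ty":0.1,"tz":0,"roll":0},{"tx":3.6,"ty":0.1,"tz":0,"roll":0},{"tx":3.6,"ty":0.1,"tz":0,"roll":0},{"tx":3.6,"ty":0.1,"tz":0,"roll":0},{"tx":3.6,"ty":0.1,"tz":0,"roll":0},{"tx":3.6,"ty":0.1,"tz":0,"roll":0},{"tx":3.6,"ty":0.1,"tz":0,"roll":0},{"tx":3.6,"ty":0.1,"tz":0,"roll":0}]'
python3 -m creep '[{"tx":3.6,"ty":0.06,"tz":0,"roll":0},{"tx":3.6,"ty":0,"tz":0,"roll":0},{"tx":3.6,"ty":0,"tz":0,"roll":0},{"tx":2.5,"ty":0,"tz":0,"roll":0},{"tx":1.6,"ty":0,"tz":0,"roll":0},{"tx":0,"ty":0,"tz":0,"roll":0},{"tx":0,"ty":0,"tz":0,"roll":0}]'
python3 -c "
from h import *
show();shot('wrist','w5');cv2.imwrite('pics/s5.png',eyes.get_image('scene')[150:290,50:450,::-1])"
```

```text
clock: 8.97
ee_pos: [467.7, -329.6, 81.6]
orientation: [-0.0, 0.733, 0.68, 0.0]
ft_force: [0.1, 0.0, 0.1]
opening: 86.3
finger_force: 0.0
clock: 9.63
ee_pos: [473.6, -249.9, 222.5]
orientation: [0.001, 0.735, 0.678, 0.0]
ft_force: [0.1, -0.0, -1.1]
opening: 87.6
finger_force: 0.0
clock: 10.3
ee_pos: [503.2, 39.6, 222.0]
orientation: [0.0, 0.733, 0.68, -0.0]
ft_force: [0.1, -0.5, 0.4]
opening: 88.1
finger_force: 0.0
clock: 10.88
ee_pos: [515.0, 187.0, 221.6]
orientation: [-0.0, 0.733, 0.681, -0.0]
ft_force: [-0.2, 0.3, -0.4]
opening: 87.9
finger_force: 0.0
t10.88 ee [515.  187.  221.6] toolx deg 85.77 F [-0.2  0.3 -0.4] open 87.9 ff 0.0 q [ 0.15  0.36 -0.76  1.82  0.28  1.07 -0.79]
```

View pics/w5.png

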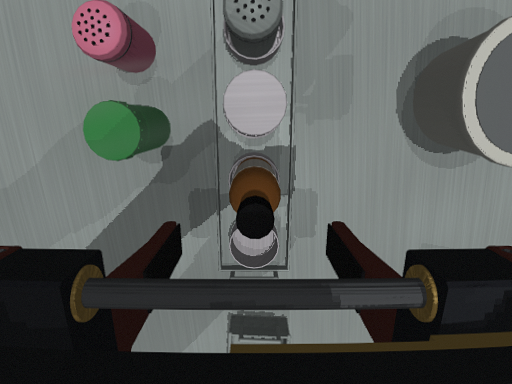

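View pics/s5.png

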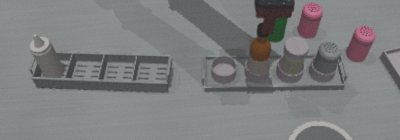

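The squeeze bottle stands upright in its end compartment. The bottle cap, at (255,217), lies between the fingers, and the jar lid is centred at (254,103).

```bash
python3 -c "
from h import *
cal=np.load('pics/w5.npy',allow_pickle=True).item()
print(plane(cal,[(255,216),(254,103),(252,12)],[188,121,107]).round(1))
"
python3 -m creep '[{"tx":0,"ty":0,"tz":1,"roll":0},{"tx":0,"ty":0,"tz":2,"roll":0},{"tx":0,"ty":0,"tz":2,"roll":0},{"tx":0,"ty":0,"tz":1,"roll":0},{"tx":0,"ty":0,"tz":0.35,"roll":0},{"tx":0,"ty":0,"tz":0,"roll":0}]'
python3 -m creep '[{"tx":0,"ty":0,"tz":0,"roll":0},{"tx":0,"ty":0,"tz":0,"roll":0},{"tx":0,"ty":0,"tz":0,"roll":0},{"tx":0,"ty":0,"tz":0,"roll":0},{"tx":0,"ty":0,"tz":0,"roll":0},{"tx":0,"ty":0,"tz":0,"roll":0},{"tx":0,"ty":0,"tz":0,"roll":0},{"tx":0,"ty":0,"tz":0,"roll":0}]' -1
python3 -m creep '[{"tx":0,"ty":0,"tz":0,"roll":0},{"tx":0,"ty":0,"tz":-0.5,"roll":0},{"tx":0,"ty":0,"tz":-1,"roll":0},{"tx":0,"ty":0,"tz":-1,"roll":0},{"tx":0,"ty":0,"tz":0,"roll":0}]'
```

```text
[[515.7 189.8 188. ]
 [520.9 270.5 121. ]
 [524.8 347.2 107. ]]
clock: 11.48
ee_pos: [515.2, 185.3, 157.3]
orientation: [-0.0, 0.734, 0.679, -0.001]
ft_force: [0.5, -0.9, 0.2]
opening: 87.6
finger_force: 0.0
clock: 12.15
ee_pos: [515.6, 186.3, 158.2]
orientation: [0.0, 0.733, 0.68, 0.0]
ft_force: [0.8, -0.3, -0.1]
opening: 37.9
finger_force: 0.0
clock: 12.57
ee_pos: [516.6, 187.1, 185.6]
orientation: [0.001, 0.733, 0.68, 0.002]
ft_force: [-0.3, 0.9, -1.6]
opening: 27.4
finger_force: 30.0
```

```bash
python3 -m creep '[{"tx":0,"ty":0,"tz":-2,"roll":0},{"tx":-1,"ty":0,"tz":-3,"roll":0},{"tx":-2,"ty":0,"tz":-2,"roll":0},{"tx":-3,"ty":0,"tz":0,"roll":0},{"tx":-3.4,"ty":-0.1,"tz":0,"roll":0},{"tx":-3.4,"ty":-0.1,"tz":0,"roll":0},{"tx":-3.4,"ty":-0.1,"tz":0,"roll":0},{"tx":-3.4,"ty":-0.1,"tz":0,"roll":0}]'
python3 -m creep '[{"tx":-3.4,"ty":-0.1,"tz":0,"roll":0},{"tx":-3.4,"ty":0,"tz":0,"roll":0},{"tx":-3.4,"ty":0,"tz":0,"roll":0},{"tx":-3.4,"ty":0,"tz":0,"roll":0},{"tx":-3,"ty":0,"tz":0,"roll":0},{"tx":-3,"ty":0,"tz":0,"roll":0},{"tx":-2,"ty":0,"tz":0,"roll":0},{"tx":-1.2,"ty":0,"tz":0,"roll":0}]'
python3 -m creep '[{"tx":-1,"ty":0,"tz":0,"roll":0},{"tx":0,"ty":0,"tz":0,"roll":0},{"tx":0,"ty":0,"tz":0,"roll":0}]'
python3 -c "
from h import *
show();im=eyes.get_image('scene');cv2.imwrite('pics/s6.png',cv2.resize(im[150:290,50:300,::-1],None,fx=3,fy=3))"
```

```text
clock: 13.23
ee_pos: [496.3, -10.4, 253.6]
orientation: [0.0, 0.733, 0.68, 0.0]
ft_force: [1.7, 0.2, -2.3]
opening: 27.5
finger_force: 30.0
clock: 13.9
ee_pos: [477.6, -239.3, 253.2]
orientation: [0.0, 0.735, 0.678, -0.0]
ft_force: [0.3, 1.5, -2.2]
opening: 27.3
finger_force: 30.0
clock: 14.15
ee_pos: [477.9, -245.0, 253.2]
orientation: [-0.0, 0.733, 0.68, 0.0]
ft_force: [-0.1, -0.3, -2.8]
opening: 27.2
finger_force: 30.0
t14.15 ee [ 477.9 -245.   253.2] toolx deg 85.69 F [-0.1 -0.3 -2.8] open 27.2 ff 30.0 q [ 0.84  0.27 -0.57  1.82  0.16  1.1   0.13]
```

View pics/s6.png

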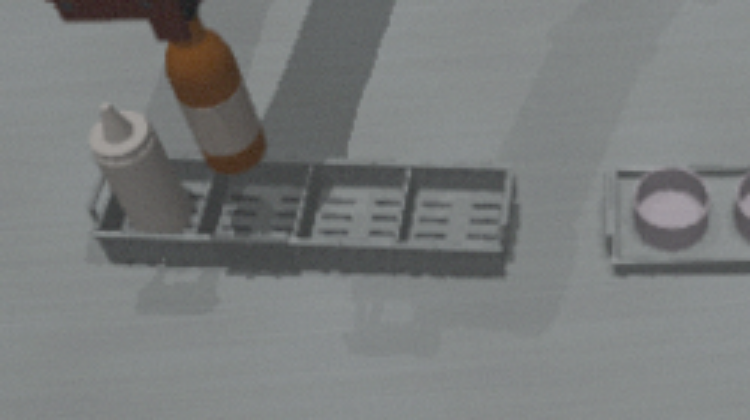

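The bottle hangs upright, in line with the squeeze bottle's lean from perspective, over its compartment. Lowering it now.

```bash
python3 -m creep '[{"tx":0,"ty":0,"tz":2,"roll":0},{"tx":0,"ty":0,"tz":3,"roll":0},{"tx":0,"ty":0,"tz":2,"roll":0},{"tx":0,"ty":0,"tz":1,"roll":0},{"tx":0,"ty":0,"tz":0.6,"roll":0},{"tx":0,"ty":0,"tz":0.3,"roll":0},{"tx":0,"ty":0,"tz":0.2,"roll":0},{"tx":0,"ty":0,"tz":0,"roll":0}]'
python3 -m creep '[{"tx":0,"ty":0,"tz":0.15,"roll":0},{"tx":0,"ty":0,"tz":0.1,"roll":0},{"tx":0,"ty":0,"tz":0,"roll":0}]'
python3 -m creep '[{"tx":0,"ty":0,"tz":0.1,"roll":0},{"tx":0,"ty":0,"tz":0.05,"roll":0},{"tx":0,"ty":0,"tz":0,"roll":0}]'
```

```text
clock: 14.87
ee_pos: [478.3, -246.0, 162.9]
orientation: [0.001, 0.733, 0.68, 0.0]
ft_force: [0.2, -0.1, -2.1]
opening: 27.4
finger_force: 30.0
clock: 15.12
ee_pos: [477.8, -246.2, 160.0]
orientation: [0.0, 0.734, 0.68, 0.0]
ft_force: [0.1, -0.1, -1.9]
opening: 28.0
finger_force: 30.0
clock: 15.37
ee_pos: [477.6, -246.1, 158.1]
orientation: [0.0, 0.733, 0.68, -0.0]
ft_force: [0.2, -0.3, -2.6]
opening: 27.4
finger_force: 30.0
```

```bash
python3 -m creep '[{"tx":0,"ty":0,"tz":0.1,"roll":0},{"tx":0,"ty":0,"tz":0.05,"roll":0},{"tx":0,"ty":0,"tz":0,"roll":0}]'
python3 -m creep '[{"tx":0,"ty":0,"tz":0.1,"roll":0},{"tx":0,"ty":0,"tz":0,"roll":0}]'
```

```text
clock: 15.62
ee_pos: [477.8, -246.1, 156.8]
orientation: [0.0, 0.733, 0.68, 0.0]
ft_force: [0.4, 0.0, -0.9]
opening: 27.7
finger_force: 30.0
clock: 15.78
ee_pos: [478.3, -246.2, 156.7]
orientation: [0.001, 0.733, 0.68, 0.0]
ft_force: [-1.1, 0.2, 5.2]
opening: 27.4
finger_force: 30.0
```

```bash
python3 -m creep '[{"tx":0,"ty":0,"tz":0,"roll":0},{"tx":0,"ty":0,"tz":0,"roll":0},{"tx":0,"ty":0,"tz":0,"roll":0},{"tx":0,"ty":0,"tz":0,"roll":0},{"tx":0,"ty":0,"tz":0,"roll":0},{"tx":0,"ty":0,"tz":0,"roll":0},{"tx":0,"ty":0,"tz":0,"roll":0},{"tx":0,"ty":0,"tz":-0.5,"roll":0}]' 1
python3 -m creep '[{"tx":0,"ty":0,"tz":-1.5,"roll":0},{"tx":0,"ty":0,"tz":-2.5,"roll":0},{"tx":0,"ty":0,"tz":-2,"roll":0},{"tx":1.5,"ty":0,"tz":0,"roll":0},{"tx":3,"ty":0,"tz":0,"roll":0},{"tx":3.6,"ty":0,"tz":0,"roll":0},{"tx":3.6,"ty":0.1,"tz":0,"roll":0},{"tx":3.6,"ty":0.1,"tz":0,"roll":0}]'
python3 -m creep '[{"tx":3.6,"ty":0.1,"tz":0,"roll":0},{"tx":3.6,"ty":0.1,"tz":0,"roll":0},{"tx":3.6,"ty":0,"tz":0,"roll":0},{"tx":3.6,"ty":0,"tz":0,"roll":0},{"tx":3.6,"ty":0,"tz":0,"roll":0},{"tx":3.6,"ty":0,"tz":0,"roll":0},{"tx":3.6,"ty":0,"tz":0,"roll":0},{"tx":3.6,"ty":0,"tz":0,"roll":0}]'
python3 -m creep '[{"tx":3.6,"ty":0,"tz":0,"roll":0},{"tx":2.5,"ty":0,"tz":0,"roll":0},{"tx":1.6,"ty":0,"tz":0,"roll":0},{"tx":0,"ty":0,"tz":0,"roll":0},{"tx":0,"ty":0,"tz":0,"roll":0}]'
python3 -c "
from h import *
show();shot('wrist','w7');im=eyes.get_image('scene');a=cv2.resize(im[150:290,50:300,::-1],(500,280));b=cv2.imread('pics/w7.png');a=np.pad(a,((0,104),(0,0),(0,0)));cv2.imwrite('pics/s7.png',np.hstack([a[:,:290],b[:,:510]]))"
```

```text
clock: 16.45
ee_pos: [477.0, -245.9, 160.0]
orientation: [-0.001, 0.733, 0.68, -0.0]
ft_force: [0.2, 0.5, 0.1]
opening: 77.1
finger_force: 0.0
clock: 17.12
ee_pos: [491.2, -92.3, 221.2]
orientation: [0.0, 0.734, 0.679, 0.0]
ft_force: [0.9, 1.4, 0.1]
opening: 87.8
finger_force: 0.0
clock: 17.78
ee_pos: [515.1, 195.0, 221.2]
orientation: [0.0, 0.734, 0.68, 0.0]
ft_force: [0.7, 1.4, 0.1]
opening: 88.0
finger_force: 0.0
clock: 18.2
ee_pos: [520.7, 270.7, 220.7]
orientation: [-0.0, 0.733, 0.68, -0.0]
ft_force: [0.0, -0.6, -0.2]
opening: 88.0
finger_force: 0.0
t18.20 ee [520.7 270.7 220.7] toolx deg 85.75 F [ 0.  -0.6 -0.2] open 88.0 ff 0.0 q [-0.01  0.43 -0.75  1.74  0.33  1.1  -0.94]
```

View pics/s7.png

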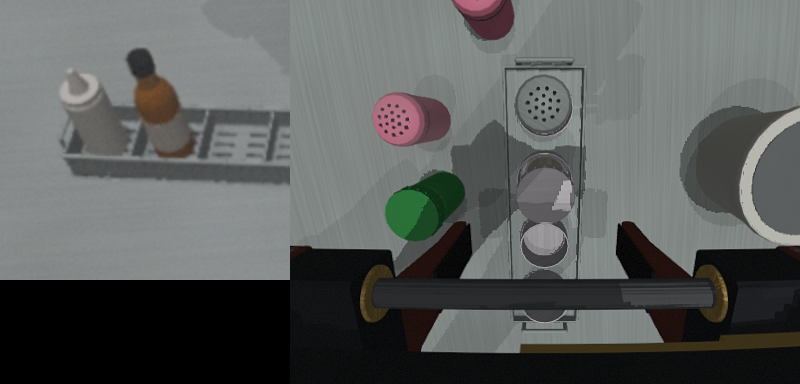

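The bottle stands upright in its compartment. The jar lid is at (255,194) in the wrist view and the shaker at (253,105). The green jar is nearby, so I'll check its clearance.

```bash
python3 -c "
from h import *
cal=np.load('pics/w7.npy',allow_pickle=True).item()
print(plane(cal,[(255,194),(253,105),(122,214),(118,118)],[121,103,108,97]).round(1))
"
```

```text
[[521.5 272.7 121. ]
 [525.6 353.4 103. ]
 [385.5 258.3 108. ]
 [394.2 352.1  97. ]]
```

```bash
python3 -m creep '[{"tx":0.1,"ty":0,"tz":2,"roll":0},{"tx":0,"ty":0,"tz":4,"roll":0},{"tx":0,"ty":0,"tz":3.5,"roll":0},{"tx":0,"ty":0,"tz":2,"roll":0},{"tx":0,"ty":0,"tz":1,"roll":0},{"tx":0,"ty":0,"tz":0.45,"roll":0},{"tx":0,"ty":0,"tz":0,"roll":0}]'
python3 -m creep '[{"tx":0,"ty":0,"tz":0,"roll":0},{"tx":0,"ty":0,"tz":0,"roll":0},{"tx":0,"ty":0,"tz":0,"roll":0},{"tx":0,"ty":0,"tz":0,"roll":0},{"tx":0,"ty":0,"tz":0,"roll":0},{"tx":0,"ty":0,"tz":0,"roll":0},{"tx":0,"ty":0,"tz":0,"roll":0},{"tx":0,"ty":0,"tz":0,"roll":0}]' -1
python3 -m creep '[{"tx":0,"ty":0,"tz":-0.5,"roll":0},{"tx":0,"ty":0,"tz":-1,"roll":0},{"tx":0,"ty":0,"tz":-1,"roll":0},{"tx":0,"ty":0,"tz":0,"roll":0}]'
```

```text
clock: 18.88
ee_pos: [521.4, 270.2, 91.1]
orientation: [0.0, 0.734, 0.679, -0.0]
ft_force: [-0.3, 0.4, 0.1]
opening: 87.9
finger_force: 0.0
clock: 19.55
ee_pos: [521.5, 271.4, 91.7]
orientation: [0.0, 0.733, 0.68, 0.001]
ft_force: [1.5, -1.3, 5.3]
opening: 55.5
finger_force: 30.0
clock: 19.88
ee_pos: [521.8, 272.0, 118.4]
orientation: [0.0, 0.733, 0.68, 0.001]
ft_force: [0.6, -0.4, -2.4]
opening: 55.7
finger_force: 30.0
```

```bash
python3 -m creep '[{"tx":0,"ty":0,"tz":-2,"roll":0},{"tx":-1,"ty":0,"tz":-3,"roll":0},{"tx":-2,"ty":0,"tz":-3,"roll":0},{"tx":-3,"ty":0,"tz":0,"roll":0},{"tx":-3.4,"ty":0,"tz":0,"roll":0},{"tx":-3.4,"ty":0,"tz":0,"roll":0},{"tx":-3.4,"ty":0,"tz":0,"roll":0},{"tx":-3.4,"ty":0,"tz":0,"roll":0}]'
python3 -m creep '[{"tx":-3.4,"ty":0,"tz":0,"roll":0},{"tx":-3.4,"ty":0,"tz":0,"roll":0},{"tx":-3.4,"ty":0,"tz":0,"roll":0},{"tx":-3.4,"ty":0,"tz":0,"roll":0},{"tx":-3,"ty":0,"tz":0,"roll":0},{"tx":-3,"ty":0,"tz":0,"roll":0},{"tx":-2,"ty":0,"tz":0,"roll":0},{"tx":-1.2,"ty":0,"tz":0,"roll":0}]'
python3 -m creep '[{"tx":-1.1,"ty":0,"tz":0,"roll":0},{"tx":0,"ty":0,"tz":0,"roll":0},{"tx":0,"ty":0,"tz":0,"roll":0}]'
```

```text
clock: 20.55
ee_pos: [505.6, 74.1, 196.4]
orientation: [0.0, 0.733, 0.68, -0.0]
ft_force: [0.6, -0.5, -2.6]
opening: 55.8
finger_force: 30.0
clock: 21.22
ee_pos: [488.0, -154.8, 196.1]
orientation: [0.0, 0.735, 0.678, -0.001]
ft_force: [-0.1, -0.6, -3.9]
opening: 55.4
finger_force: 30.0
clock: 21.47
ee_pos: [488.2, -161.7, 196.2]
orientation: [-0.0, 0.733, 0.68, 0.0]
ft_force: [-0.2, 0.3, -3.5]
opening: 55.3
finger_force: 30.0
```

Expected contact is at TCP z of about 88.5.

```bash
python3 -m creep '[{"tx":0,"ty":0,"tz":2,"roll":0},{"tx":0,"ty":0,"tz":3,"roll":0},{"tx":0,"ty":0,"tz":2.5,"roll":0},{"tx":0,"ty":0,"tz":1.5,"roll":0},{"tx":0,"ty":0,"tz":0.8,"roll":0},{"tx":0,"ty":0,"tz":0.4,"roll":0},{"tx":0,"ty":0,"tz":0.2,"roll":0},{"tx":0,"ty":0,"tz":0,"roll":0}]'
python3 -m creep '[{"tx":0,"ty":0,"tz":0.15,"roll":0},{"tx":0,"ty":0,"tz":0.1,"roll":0},{"tx":0,"ty":0,"tz":0,"roll":0}]'
python3 -m creep '[{"tx":0,"ty":0,"tz":0.1,"roll":0},{"tx":0,"ty":0,"tz":0,"roll":0}]'
```

```text
clock: 22.13
ee_pos: [488.8, -162.1, 92.8]
orientation: [0.0, 0.733, 0.68, 0.0]
ft_force: [-0.9, -0.3, -4.0]
opening: 55.4
finger_force: 30.0
clock: 22.38
ee_pos: [488.3, -162.8, 90.1]
orientation: [0.0, 0.734, 0.68, 0.0]
ft_force: [0.3, -0.5, -3.8]
opening: 55.1
finger_force: 30.0
clock: 22.55
ee_pos: [488.1, -162.8, 88.8]
orientation: [0.0, 0.734, 0.68, 0.0]
ft_force: [-0.5, 0.4, -3.3]
opening: 55.3
finger_force: 30.0
```

```bash
python3 -m creep '[{"tx":0,"ty":0,"tz":0.1,"roll":0},{"tx":0,"ty":0,"tz":0,"roll":0}]'
```

```text
clock: 22.72
ee_pos: [488.3, -162.8, 88.6]
orientation: [0.0, 0.734, 0.68, -0.0]
ft_force: [-3.1, 0.2, 7.2]
opening: 55.2
finger_force: 30.0
```

```bash
python3 -m creep '[{"tx":0,"ty":0,"tz":0,"roll":0},{"tx":0,"ty":0,"tz":0,"roll":0},{"tx":0,"ty":0,"tz":0,"roll":0},{"tx":0,"ty":0,"tz":0,"roll":0},{"tx":0,"ty":0,"tz":0,"roll":0},{"tx":0,"ty":0,"tz":0,"roll":0},{"tx":0,"ty":0,"tz":-1,"roll":0},{"tx":0,"ty":0,"tz":-2,"roll":0}]' 1
python3 -m creep '[{"tx":0,"ty":0,"tz":-3,"roll":0},{"tx":0,"ty":0,"tz":-3,"roll":0},{"tx":0,"ty":0,"tz":-1,"roll":0},{"tx":1.5,"ty":0,"tz":0,"roll":0},{"tx":3,"ty":0,"tz":0,"roll":0},{"tx":3.6,"ty":0,"tz":0,"roll":0},{"tx":3.6,"ty":0,"tz":0,"roll":0},{"tx":3.6,"ty":0,"tz":0,"roll":0}]'
python3 -m creep '[{"tx":3.6,"ty":0,"tz":0,"roll":0},{"tx":3.6,"ty":0,"tz":0,"roll":0},{"tx":3.6,"ty":0,"tz":0,"roll":0},{"tx":3.6,"ty":0,"tz":0,"roll":0},{"tx":3.6,"ty":0,"tz":0,"roll":0},{"tx":3.6,"ty":0,"tz":0,"roll":0},{"tx":3.6,"ty":0,"tz":0,"roll":0},{"tx":3.6,"ty":0,"tz":0,"roll":0}]'
python3 -m creep '[{"tx":3.6,"ty":0,"tz":0,"roll":0},{"tx":2.5,"ty":0,"tz":0,"roll":0},{"tx":1.6,"ty":0,"tz":0,"roll":0},{"tx":0,"ty":0,"tz":0,"roll":0},{"tx":0,"ty":0,"tz":0,"roll":0}]'
python3 -c "
from h import *
show();shot('wrist','w8');im=eyes.get_image('scene');a=cv2.resize(im[150:290,50:300,::-1],(500,280));b=cv2.imread('pics/w8.png');a=np.pad(a,((0,104),(0,0),(0,0)));cv2.imwrite('pics/s8.png',np.hstack([a[:,:380],b[:,:420]]))"
```

```text
clock: 23.38
ee_pos: [486.4, -162.2, 116.6]
orientation: [-0.002, 0.733, 0.68, -0.001]
ft_force: [-0.4, 0.9, 0.5]
opening: 88.1
finger_force: 0.0
clock: 24.05
ee_pos: [499.4, -8.8, 188.0]
orientation: [0.0, 0.734, 0.679, 0.0]
ft_force: [0.9, -0.7, -0.1]
opening: 87.7
finger_force: 0.0
clock: 24.72
ee_pos: [521.3, 278.6, 187.7]
orientation: [0.0, 0.734, 0.68, -0.0]
ft_force: [1.0, 0.5, -0.2]
opening: 88.1
finger_force: 0.0
clock: 25.13
ee_pos: [526.7, 354.4, 187.4]
orientation: [-0.0, 0.733, 0.68, -0.0]
ft_force: [-0.2, -1.2, -0.4]
opening: 88.1
finger_force: 0.0
t25.13 ee [526.7 354.4 187.4] toolx deg 85.74 F [-0.2 -1.2 -0.4] open 88.1 ff 0.0 q [-0.17  0.55 -0.73  1.65  0.4   1.1  -1.09]
```

View pics/s8.png

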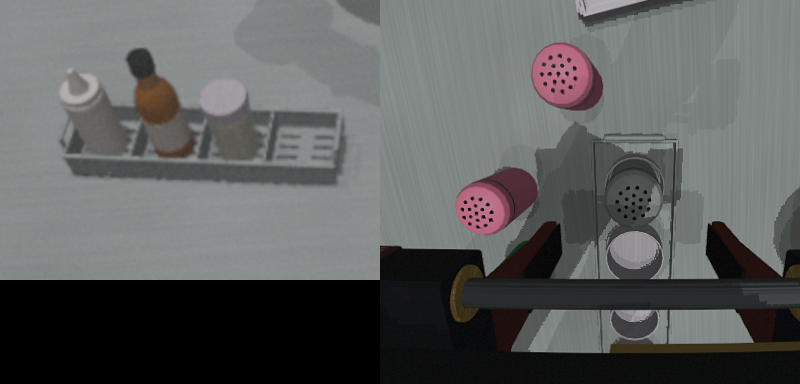

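Three containers are in place and upright. The shaker dome, at (254,197) in the wrist view, is centred between the fingers, and both pink ones are clear.

```bash
python3 -m creep '[{"tx":0,"ty":0,"tz":2,"roll":0},{"tx":0,"ty":0,"tz":4,"roll":0},{"tx":0,"ty":0,"tz":3,"roll":0},{"tx":0,"ty":0,"tz":2,"roll":0},{"tx":0,"ty":0,"tz":1,"roll":0},{"tx":0,"ty":0,"tz":0.35,"roll":0},{"tx":0,"ty":0,"tz":0,"roll":0}]'
python3 -m creep '[{"tx":0,"ty":0,"tz":0,"roll":0},{"tx":0,"ty":0,"tz":0,"roll":0},{"tx":0,"ty":0,"tz":0,"roll":0},{"tx":0,"ty":0,"tz":0,"roll":0},{"tx":0,"ty":0,"tz":0,"roll":0},{"tx":0,"ty":0,"tz":0,"roll":0},{"tx":0,"ty":0,"tz":0,"roll":0},{"tx":0,"ty":0,"tz":0,"roll":0}]' -1
python3 -m creep '[{"tx":0,"ty":0,"tz":-0.5,"roll":0},{"tx":0,"ty":0,"tz":-1,"roll":0},{"tx":0,"ty":0,"tz":-1,"roll":0},{"tx":0,"ty":0,"tz":0,"roll":0}]'
```

```text
clock: 25.82
ee_pos: [527.7, 352.9, 64.2]
orientation: [0.0, 0.734, 0.679, -0.0]
ft_force: [0.4, 0.5, 0.5]
opening: 88.1
finger_force: 0.0
clock: 26.48
ee_pos: [527.1, 354.2, 64.6]
orientation: [-0.0, 0.733, 0.68, 0.0]
ft_force: [-3.1, -1.1, 4.5]
opening: 53.4
finger_force: 30.0
clock: 26.82
ee_pos: [528.5, 354.7, 91.5]
orientation: [0.0, 0.734, 0.68, 0.002]
ft_force: [-0.0, -0.1, -3.9]
opening: 53.3
finger_force: 30.0
```

```bash
python3 -m creep '[{"tx":0,"ty":0,"tz":-2,"roll":0},{"tx":-1,"ty":0,"tz":-3,"roll":0},{"tx":-2,"ty":0,"tz":-3,"roll":0},{"tx":-3,"ty":0,"tz":0,"roll":0},{"tx":-3.4,"ty":0,"tz":0,"roll":0},{"tx":-3.4,"ty":0,"tz":0,"roll":0},{"tx":-3.4,"ty":0,"tz":0,"roll":0},{"tx":-3.4,"ty":0,"tz":0,"roll":0}]'
python3 -m creep '[{"tx":-3.4,"ty":0,"tz":0,"roll":0},{"tx":-3.4,"ty":0,"tz":0,"roll":0},{"tx":-3.4,"ty":0,"tz":0,"roll":0},{"tx":-3.4,"ty":0,"tz":0,"roll":0},{"tx":-3,"ty":0,"tz":0,"roll":0},{"tx":-3,"ty":0,"tz":0,"roll":0},{"tx":-2,"ty":0,"tz":0,"roll":0},{"tx":-1.2,"ty":0,"tz":0,"roll":0}]'
python3 -m creep '[{"tx":-1.1,"ty":0,"tz":0,"roll":0},{"tx":0,"ty":0,"tz":0,"roll":0},{"tx":0,"ty":0,"tz":0,"roll":0}]'
```

```text
clock: 27.48
ee_pos: [512.1, 156.8, 169.4]
orientation: [0.0, 0.733, 0.68, 0.0]
ft_force: [0.2, -0.4, -3.3]
opening: 53.9
finger_force: 30.0
clock: 28.15
ee_pos: [494.6, -72.5, 169.2]
orientation: [0.001, 0.735, 0.678, -0.001]
ft_force: [1.4, -0.8, -2.9]
opening: 53.4
finger_force: 30.0
clock: 28.4
ee_pos: [494.4, -79.7, 169.3]
orientation: [0.0, 0.734, 0.68, 0.0]
ft_force: [0.6, 0.9, -3.7]
opening: 53.3
finger_force: 30.0
```

```bash
python3 -m creep '[{"tx":0,"ty":0.45,"tz":2,"roll":0},{"tx":0,"ty":0,"tz":3,"roll":0},{"tx":0,"ty":0,"tz":2.5,"roll":0},{"tx":0,"ty":0,"tz":1.5,"roll":0},{"tx":0,"ty":0,"tz":0.8,"roll":0},{"tx":0,"ty":0,"tz":0.4,"roll":0},{"tx":0,"ty":0,"tz":0.2,"roll":0},{"tx":0,"ty":0,"tz":0,"roll":0}]'
python3 -m creep '[{"tx":0,"ty":0,"tz":0.15,"roll":0},{"tx":0,"ty":0,"tz":0.1,"roll":0},{"tx":0,"ty":0,"tz":0,"roll":0}]'
python3 -m creep '[{"tx":0,"ty":0,"tz":0.1,"roll":0},{"tx":0,"ty":0,"tz":0,"roll":0}]'
```

```text
clock: 29.07
ee_pos: [499.5, -79.7, 65.7]
orientation: [0.0, 0.733, 0.68, 0.0]
ft_force: [-0.5, 0.3, -4.4]
opening: 53.5
finger_force: 30.0
clock: 29.32
ee_pos: [499.2, -80.4, 63.2]
orientation: [0.0, 0.734, 0.68, 0.0]
ft_force: [-0.5, -0.0, -3.7]
opening: 53.4
finger_force: 30.0
clock: 29.48
ee_pos: [498.9, -80.4, 61.8]
orientation: [0.0, 0.734, 0.68, 0.0]
ft_force: [-0.2, 0.2, -4.0]
opening: 53.2
finger_force: 30.0
```

```bash
python3 -m creep '[{"tx":0,"ty":0,"tz":0.1,"roll":0},{"tx":0,"ty":0,"tz":0,"roll":0}]'
```

```text
clock: 29.65
ee_pos: [499.0, -80.3, 61.5]
orientation: [0.0, 0.734, 0.68, -0.0]
ft_force: [-2.9, 0.0, 6.6]
opening: 53.4
finger_force: 30.0
```

Contact. Releasing and lifting to get a view of all four.

```bash
python3 -m creep '[{"tx":0,"ty":0,"tz":0,"roll":0},{"tx":0,"ty":0,"tz":0,"roll":0},{"tx":0,"ty":0,"tz":0,"roll":0},{"tx":0,"ty":0,"tz":0,"roll":0},{"tx":0,"ty":0,"tz":0,"roll":0},{"tx":0,"ty":0,"tz":0,"roll":0},{"tx":0,"ty":0,"tz":-1,"roll":0},{"tx":0,"ty":0,"tz":-2,"roll":0}]' 1
python3 -m creep '[{"tx":0,"ty":0,"tz":-3,"roll":0},{"tx":0,"ty":0,"tz":-4,"roll":0},{"tx":0,"ty":0,"tz":-4,"roll":0},{"tx":2,"ty":0,"tz":-4,"roll":0},{"tx":4,"ty":0,"tz":-2,"roll":0},{"tx":4,"ty":0,"tz":0,"roll":0},{"tx":4,"ty":0,"tz":0,"roll":0},{"tx":2,"ty":0,"tz":0,"roll":0}]'
python3 -m creep '[{"tx":0,"ty":0,"tz":0,"roll":0},{"tx":0,"ty":0,"tz":0,"roll":0},{"tx":0,"ty":0,"tz":0,"roll":0}]'
python3 -c "
from h import *
show();im,_=shot('top','t9');jm,_=shot('scene','s9')
a=cv2.resize(im[150:240,260:400,::-1],None,fx=4,fy=4);b=cv2.resize(jm[170:260,60:240,::-1],None,fx=2,fy=2);b=np.pad(b,((0,0),(0,200),(0,0)))
cv2.imwrite('pics/f9.png',np.vstack([a,b]))"
```

```text
clock: 30.32
ee_pos: [497.2, -80.1, 89.7]
orientation: [-0.002, 0.733, 0.68, -0.001]
ft_force: [-0.3, -0.2, -1.0]
opening: 88.1
finger_force: 0.0
clock: 30.98
ee_pos: [510.3, 80.6, 258.5]
orientation: [0.0, 0.732, 0.681, 0.002]
ft_force: [-0.0, 0.3, 0.4]
opening: 87.8
finger_force: 0.0
clock: 31.23
ee_pos: [510.5, 74.1, 256.7]
orientation: [0.0, 0.734, 0.679, -0.0]
ft_force: [0.6, -0.1, -0.7]
opening: 88.0
finger_force: 0.0
t31.23 ee [510.5  74.1 256.7] toolx deg 85.60 F [ 0.6 -0.1 -0.7] open 88.0 ff 0.0 q [ 0.42  0.27 -0.81  1.85  0.22  1.11 -0.55]
```

View pics/f9.png

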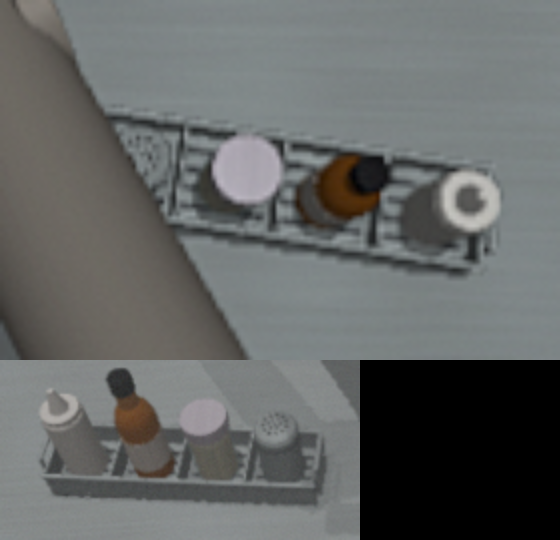

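The final view shows all four upright, each in its own compartment and in the right order: shaker, jar, bottle, squeeze from the left. The arm is clear of them.

```bash
python3 -c "
from rig import order
print(order.finish_job())"
```

```text
the job is handed in; nothing more can be done
None
```

The shaker, jar, brown bottle and squeeze bottle now stand upright in the clean rack in their original left-to-right order, each set down on contact, and I handed the job in at about 31 s; no verdict came back.

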